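Open the fuel-tablet tub's safety cap

ROBOT

A 6-joint arm with a two-finger parallel gripper is mounted at the origin on the work surface. World frame = base frame: x ahead of the robot, y to its left, z up, the work surface at z = 0. Lengths are in m, angles in rad, forces in N, time in s.
With the tool pointing down it reaches from about 0.325 to 0.875 m from the base axis. Payload 4.4 kg.
Tool frame: the origin (TCP) lies on the centre line of the jaws, within the pads' length; the fingertips stand 22 mm ahead of it and the grasp point (between the pads) lies 3 mm ahead of it; z points along the fingers, y is the direction in which the jaws open and shut (so a half turn about z gives the same grasp; the last joint's range is limited). The gripper opens to 85 mm and grips with 20 to 120 N. Pads are 22 mm wide; open, the fingers measure 114 mm over their backs; the gripper's body (76 mm by 85 mm) begins 54 mm behind the grasp point. The pads swing forward as they close: fully open they stand 13 mm farther back than shut.
Start: joints at [1.161, 0.207, 1.542, -0, 1.393, -0.15], TCP at [0.148, 0.556, 0.253] pointing down, gripper open.
Joint ranges: [-2.73, 2.73], [-0.86, 2.22], [0.23, 2.46], [-1.11, 4.25], [0.08, 2.63], [-2.82, 2.82]. Speed limits (rad/s): [2.79, 2.79, 3.14, 3.14, 3.14, 3.14].

INTERFACE

Orientations are given as a unit quaternion [w, x, y, z].
In Python, from rig import r, cams gives the robot as it stands. The module is installed in compiled form; this text tells all that it offers.
- The arm moves only by the tool play_rows, never from a script. Its argument "commands" is a list of rows, each an object with "dr": the turn, a rotation vector about the tool's x, y, z in rad, a list of three; "linear": the shift along the tool's x, y, z in cm, a list of three; "jaw": the finger opening in cm, from 0 to 8.54. A call has exactly 8 rows; each row shifts and turns the pose as measured when the row begins, along the tool's axes as they then stand; what a row does not reach is not made up. A row lasts 1/10 s, in which the tool goes at most 50 mm and 8.59 degrees, less where a joint would pass 70% of its speed; a pose out of reach is approached as far as the arm can. A call is refused whole if a number of a shift passes 5 or a number of a turn 0.15, either way. A call with a gripper value outside its range is refused whole. The fingers move at their own pace and stop on an object; "grip_force" is the grip in N (left out, the last holds). Time passes only in rows, so rows that do not move let the fingers close, or fill a call up. It gives the time, the measured TCP pose, the force and the opening at its end, in the units of the state.
- r.state(): the state, without advancing time (a new reading comes with each control period).
- cams.snapshot(name): name is "scene" or "side" or "wrist"; returns the picture (420x560x3 uint8, red, green, blue); there is no depth.
- cams.camera_params(name): a dict with "intrinsics" (3x3 intrinsics, pixels), "eye" and "rotation" of the camera in the world. Camera axes: x right, y down, z forward; pixel columns grow to the right and rows downward; lengths in m; the calibration is good to about 2 mm. A picture is of the moment at which its call begins: read the wrist's pose just before it. camera_params takes no time and is no camera call; for the wrist camera it gives the pose at the moment of the call.
- r.sign_off(): hands the job in, once; it reports no verdict.
Trained networks look in the newest picture that a camera, given by its name, has taken for a name from the list of things; names that differ only in an ending like _2 or _b are one class to them, and where a whole thing is asked for, a point or a joint stands for the part that bears it (a point fixed in the world has none). Each returns a list of dicts, best first, with "conf" (0 to 1); they miss things now and then, are a little off and sometimes report something else, mostly with a low value. They report only what shows in the picture. A call takes as long as a camera call. They do not tell look-alikes from the thing itself.
- cams.find_in(target, camera): "rect" ([left, top, width, height] in pixels, round what is visible of it).
- cams.cut_out(target, camera): "region" (420x560 bool, what is visible of it) and "rect" ([left, top, width, height] in pixels, round what is visible of it).
The state is a dict: "time": time; "joint_positions": joint angles; "qvel": joint speeds; "tau": joint torques, N m; "eef_pos": TCP position; "orientation": TCP orientation; "ft_force": force on the tool from outside, world axes, zero at the start; "moment": the same for the moment, N m; "width": opening from 0.0 (shut) to 1.0 (fully open).
Only numpy, scipy, OpenCV 4.12 (cv2) and the standard library are available. Lean on these libraries where they do the work, as an engineer would, in place of code of your own. Each camera call takes 0.05 s, during which the arm holds its last target.

TASK

Open the tub of fuel tablets: squeeze both side tabs of its safety cap in and, keeping them squeezed, turn it anticlockwise until you feel it come up against its stop, without forcing the brittle neck. Then lift the cap straight off and set it down gently, top up and not dropped, in the middle of the round cork disc, let go of it, and leave everything else on the desk where it is.

Things in the scene. Friction and masses are not known exactly. Their poses are not given: they have to be found in the camera images.
- cap: The tub's squeeze-and-turn safety cap, grey plastic, loose, 50 mm across, 38 mm high, about 60 g; origin at the centre of its open underside, z up. Two spring tabs stand out of its sides at +y and -y: 61 mm across their flat outer faces, which are 20 mm wide along x and reach from 8 to 36 mm above the origin. As found, it sits on the neck with its axes parallel to the tub's.
- cap_grip (a point): Point on the cap's axis, 28 mm above its origin, axes as the cap's: the middle of the finger pads is best here, closing along y on both tabs. Fingertips should stay over 5 mm above the cap's origin, where two catches stand on the tub 27 to 32 mm from the axis. Unsqueezed, a tongue under each tab meets a catch before the lugs are clear.
- cap_top (a point): Centre of the cap's closed top. Squeezed, the cap turns anticlockwise seen from above (positive about z) to a hard stop, 0.45 to 1.4 rad from where it starts: hidden, differs each time, must be felt. Its inner lugs are clear of the neck's only over the last 0.1 rad. Turning takes under 0.06 N m when the grip is centred; at the stop the moment rises to 0.1 N m within 0.05 rad: cease there. Then it lifts straight up, free after 35 mm.
- tub: White plastic tub of fuel tablets, 76 mm across, fixed in a 104 mm square wooden block screwed to the desk; origin at the centre of the block's underside on the desk, z up. Its shoulder is 85 mm above the origin; the cap's origin starts 86 mm above it. The neck is brittle: more than 35 N between cap and tub, in any direction, spoils it.
- neck_top (a point): Centre of the top of the tub's neck, 119 mm above the desk; the neck is 32 mm across. On it the cap has 1.5 mm of play sideways and, while locked, 1.5 mm up; a grip that is off the cap's axis by more presses the cap against the neck.
- tab_left (a joint): How far the cap's +y tab is pressed in, m: 0 out, 0.005 fully in; spring, 3 N at first, 9 N fully in; it lets the cap turn from 0.0035 on.
- tab_right (a joint): The same for the cap's -y tab.
- disc: Round cork disc lying fixed on the desk, 110 mm across, 6 mm thick; origin at the centre of its underside.
- engine: Bystander: small brass oscillating cylinder engine on a 70 x 50 mm iron plate, 80 mm high; origin under its centre.
- pulley: Bystander: red-spoked iron pulley lying flat, 70 mm across, 18 mm high; origin under its centre.
- propeller: Bystander: three-bladed bronze propeller lying flat, 78 mm across, 22 mm high; origin under its hub.
- tap_wrench: Bystander: steel tap wrench lying along its x, 160 mm long, 16 mm high; origin under its middle.
- boiler: Bystander: copper marine boiler lying along its y on wooden saddles, 170 mm long, 165 mm high; origin under its middle.
- oil_can: Bystander: steel oil can with a spout, 48 mm across, 95 mm high; origin under its centre.
- nut_tin: Bystander: open aluminium tin, 75 x 55 x 22 mm; origin under its centre.
There are look-alikes about, which are no part of the job. Of the things like the cap, leave any that is blue; of the rest the smaller one is meant. What is shaped like the tub but red is not meant.

How it is judged:
On the way, in this order (a step that is already met when the one before it is completed fails the run):
1. both tabs squeezed in while the cap sits on the neck (value of joint each of tab_left, tab_right above 0.0035 m and z of cap in the frame of tub below 0.095 m), for 0.1 s.
2. the cap, still squeezed and seated, turned by more than 0.3 rad (all of step 1 and angle between the x axis of cap and the x axis of tub, either way round above 0.3 rad), for 0.1 s.
3. the cap lifted clear of the neck (z of cap in the frame of tub above 0.123 m), for 0.1 s.
At the end, for the whole second after the job is handed in: The cap stands on the cork disc, its centre within 20 mm of the disc's, its underside within 3 mm of the cork's face, top up (within 0.1 rad), at rest and released (horizontal distance between cap and disc below 0.02 m and z of cap in the frame of disc between 0.003 and 0.009 m and angle between cap's own z axis and vertical below 0.1 rad and linear speed of cap below 0.02 m/s and contact force between the fingers and cap below 0.1 N); the robot touches nothing.
It fails at once if the neck forced: more than 35 N between cap and tub (contact force between cap and tub above 35 N).
It fails at once if the cap set down hard: more than 30 N between cap and disc (contact force between cap and disc above 30 N).
It fails at once if the cap dropped: moving faster than 0.35 m/s with no finger on it (linear speed of cap above 0.3 m/s and contact force between the fingers and cap below 0.05 N).
It fails at once if a bystander moved by more than 15 mm (distance of any of engine, pulley, propeller, tap_wrench, boiler, oil_can, nut_tin from where it was at the start of the episode above 0.015 m).
It also fails if it takes over 70 s, if anything falls off the work surface, if the arm or the gripper's body presses on something with over 40 N, if the wrist force passes 120 N, or if a joint passes its speed limit or range.

## Working session

There is one attempt and no reset: what is moved stays moved. The work goes in short steps, Python scripts to look and compute and a tool call to move; the robot and the scene stay as the last step left them, time stands still between calls to the robot, and variables do not carry over. Pictures are saved under pics/ and viewed, and the job is handed in when it is done.

Besides the shell and the picture viewer there is one more tool, called after "Emit:" in YAML: its name, and indented under it one key for each argument. play_rows: Moves the arm, as the interface text tells. Its arguments: {"type":"object","properties":{"commands":{"type":"array","items":{"type":"object","properties":{"dr":{"type":"array","items":{"type":"number"}},"linear":{"type":"array","items":{"type":"number"}},"jaw":{"type":"number"}}}},"grip_force":{"type":"number"}},"required":["commands"]}

```bash
mkdir -p pics
python3 - <<'E'
from rig import r,cams
import cv2
s=r.state();print(s)
for n in ["scene","side","wrist"]:
    im=cams.snapshot(n);cv2.imwrite(f"pics/{n}0.png",im[:,:,::-1])
    p=cams.camera_params(n);print(n,p)
    for t in ["cap","tub","disc"]:
        print(t,[(round(d['conf'],2),d['rect']) for d in cams.find_in(t,n)])
E
```

```text
{'time': 0.0, 'joint_positions': array([ 1.16051492e+00,  2.07465688e-01,  1.54297870e+00, -1.13973417e-05,
        1.39346212e+00, -1.50520878e-01]), 'qvel': array([ 0.00106452,  0.00240786,  0.00070363,  0.00069773, -0.00028384,
        0.00075805]), 'tau': array([-1.50523974e-03, -3.83033216e+01, -2.91593385e+01, -3.17585045e-04,
        1.04567071e-02,  2.06365996e-06]), 'eef_pos': array([0.14742843, 0.55504622, 0.25208801]), 'orientation': array([-3.14780132e-04,  1.29514325e-01,  9.91576876e-01, -1.11329442e-03]), 'ft_force': array([ 0.58680928, -0.45594563, -0.58887176]), 'moment': array([ 0.04412576, -0.04744471,  0.05579586]), 'width': 1.0032455712845407}
scene {'intrinsics': array([[498.56844698,   0.        , 279.32299486],
       [  0.        , 498.56844698, 209.33216642],
       [  0.        ,   0.        ,   1.        ]]), 'eye': array([0.8324399 , 0.43990593, 1.08042582]), 'rotation': array([-0.07590523,  0.29596782,  0.91598198, -0.2600355 ])}
cap [(0.75, [234.3, 171.9, 24.3, 27.5]), (0.61, [196.6, 155.9, 29.3, 33.1]), (0.56, [297.2, 182.6, 19.5, 22.0])]
tub [(0.91, [
[... 253 characters left out ...]
rray([0.38370314, 0.86530885, 1.07789031]), 'rotation': array([ 0.02070464, -0.06402603,  0.92409943, -0.37618112])}
cap [(0.63, [307.8, 216.5, 23.0, 23.8]), (0.55, [263.2, 174.1, 15.5, 25.0]), (0.53, [256.8, 157.2, 26.2, 20.3])]
tub [(0.93, [248.9, 188.9, 43.0, 35.7]), (0.78, [355.9, 152.7, 38.4, 44.3])]
disc [(0.91, [242.3, 306.2, 45.7, 44.0])]
wrist {'intrinsics': array([[313.47628097,   0.        , 284.93446509],
       [  0.        , 313.47628097, 205.63635417],
       [  0.        ,   0.        ,   1.        ]]), 'eye': array([0.07272942, 0.57535656, 0.37382598]), 'rotation': array([0.12156979, 0.78370124, 0.60202773, 0.09271335])}
cap []
tub []
disc [(0.6, [109.8, 401.8, 20.9, 17.7])]
```

View pics/scene0.png

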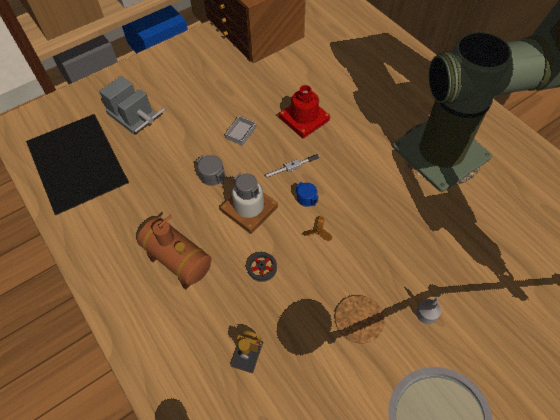

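View pics/side0.png

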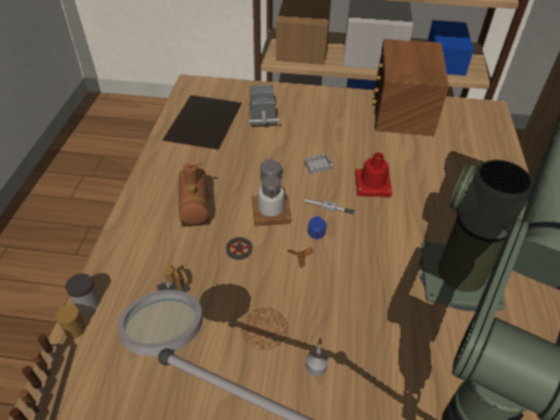

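View pics/wrist0.png

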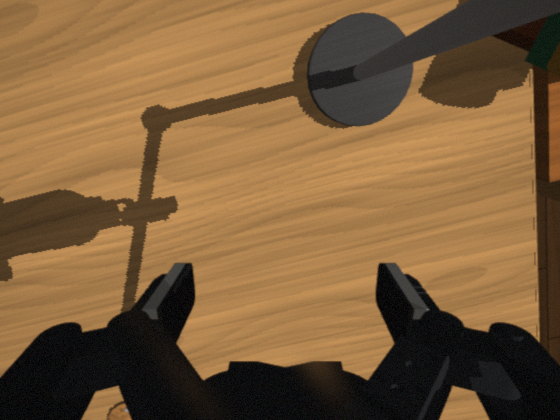

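Scene camera: the cap candidates are the grey one on the white tub (247,186), a loose grey one on the desk (211,170) that looks larger, and a blue one (307,193). The white tub is at (248,205) and the red one at (304,110). The cork disc is at (359,319). I'll measure these and confirm with a crop.

```bash
cat > h.py <<'E'
import numpy as np,cv2
from rig import r,cams
from scipy.spatial.transform import Rotation as R
def cam(n):
    p=cams.camera_params(n);q=p['rotation'];return p['intrinsics'],np.array(p['eye']),R.from_quat([q[1],q[2],q[3],q[0]]).as_matrix()
def ray(c,px):
    K,e,M=c;d=M@np.linalg.inv(K)@np.array([px[0],px[1],1.]);return e,d/np.linalg.norm(d)
def atz(c,px,z):
    e,d=ray(c,px);return e+d*(z-e[2])/d[2]
def proj(c,P):
    K,e,M=c;q=(np.atleast_2d(P)-e)@M;q=q@K.T;return q[:,:2]/q[:,2:]
def tri(cs,pxs):
    A=np.zeros((3,3));b=np.zeros(3)
    for c,p in zip(cs,pxs):
        e,d=ray(c,p);Q=np.eye(3)-np.outer(d,d);A+=Q;b+=Q@e
    return np.linalg.solve(A,b)
def tcp():
    s=r.state();q=s['orientation'];return s['eef_pos'],R.from_quat([q[1],q[2],q[3],q[0]]).as_matrix(),s
E
python3 - <<'E'
from h import *
im={}
for n in ["scene","side"]:
    im[n]=cams.snapshot(n)
    c=cam(n)
    print(n,"disc",[ (d['conf'],atz(c,[np.argwhere(d['region'])[:,1].mean(),np.argwhere(d['region'])[:,0].mean()],.006)) for d in cams.cut_out("disc",n)])
a=im['scene'][140:240,180:330,::-1];b=im['side'][145:245,230:380,::-1]
cv2.imwrite("pics/crop1.png",np.hstack([cv2.resize(x,(400,267),interpolation=cv2.INTER_CUBIC)for x in(a,b)]))
s,d=cam("scene"),cam("side")
print("block",atz(s,(248,209),.0),atz(d,(271,210),0.))
print("captop z124",atz(s,(247,181),.124),atz(d,(270,181),.124))
E
```

```text
scene disc [(0.65, array([0.48586109, 0.23310639, 0.006     ])), (0.56, array([0.72839956, 0.1476324 , 0.006     ]))]
side disc [(0.57, array([0.48435172, 0.23277014, 0.006     ]))]
block [ 0.52526484 -0.15416518  0.        ] [ 0.5225091  -0.16165506  0.        ]
captop z124 [ 0.5199039 -0.1510993  0.124    ] [ 0.5245822 -0.1524165  0.124    ]
```

View pics/crop1.png

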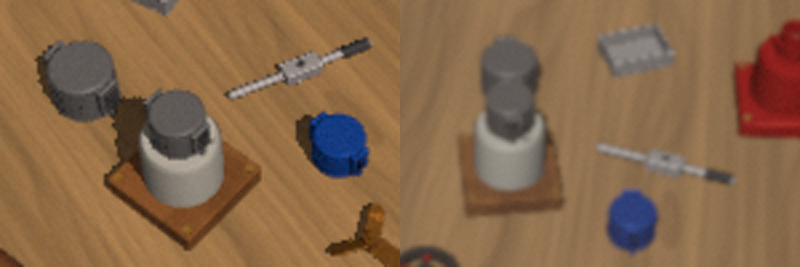

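The crop confirms it. The smaller grey cap sits on the white tub, the larger grey one is loose on the desk, and the blue one is to be left. Next I move above the tub.

```bash
cat >> h.py <<'E'
def go(P):
    p,M,s=tcp();d=(np.array(P)-p)@M*100;print("tcp",p.round(4),"tool delta cm",d.round(2));return d
E
python3 - <<'E'
from h import *
s=cam("scene")
c=[atz(s,p,.01)[:2] for p in [(219.4,208.2),(251.2,233),(277.5,204.9)]]
for a,b in zip(c,c[1:]): print(a,b,np.linalg.norm(b-a),np.degrees(np.arctan2(*(b-a)[::-1])))
# tabs
print(atz(s,(180+205/2.667,140+133/2.667),.115),atz(s,(180+148/2.667,140+108/2.667),.115))
print(tcp()[1].round(3)); go([.45,-.15,.27])
E
```

```text
[ 0.58522083 -0.19323638] [ 0.56001018 -0.08669929] 0.1094793519745425 103.31342004241121
[ 0.56001018 -0.08669929] [ 0.46096675 -0.11476657] 0.10294355050631898 -164.17814753652274
[ 0.51229524 -0.12222037  0.115     ] [ 0.53808174 -0.17388562  0.115     ]
[[-0.966  0.257  0.   ]
 [ 0.257  0.966  0.   ]
 [-0.     0.    -1.   ]]
tcp [0.1477 0.5557 0.2533] tool delta cm [-47.34 -60.44  -1.67]
```

Run:
```python
from h import *
print(go([.39,.25,.27])/8)
```

```text
tcp [0.1477 0.5557 0.2533] tool delta cm [-31.27 -23.32  -1.67]
[-3.90848017 -2.91508302 -0.20843792]
```

Emit:
play_rows:
  commands:
    - {"linear": [-3.9, -2.9, -0.2], "dr": [0, 0, 0], "jaw": 8.5}
    - {"linear": [-3.9, -2.9, -0.2], "dr": [0, 0, 0], "jaw": 8.5}
    - {"linear": [-3.9, -2.9, -0.2], "dr": [0, 0, 0], "jaw": 8.5}
    - {"linear": [-3.9, -2.9, -0.2], "dr": [0, 0, 0], "jaw": 8.5}
    - {"linear": [-3.9, -2.9, -0.2], "dr": [0, 0, 0], "jaw": 8.5}
    - {"linear": [-3.9, -2.9, -0.2], "dr": [0, 0, 0], "jaw": 8.5}
    - {"linear": [-3.9, -2.9, -0.2], "dr": [0, 0, 0], "jaw": 8.5}
    - {"linear": [-3.9, -2.9, -0.2], "dr": [0, 0, 0], "jaw": 8.5}

```text
time: 1.6
eef_pos: [0.3946, 0.2481, 0.2701]
orientation: [0.002, 0.122, 0.992, 0.003]
ft_force: [1.0, 1.3, 0.4]
width: 0.994
```

Run:
```python
from h import *
print(go([.44,-.11,.27])/8, tcp()[1].round(3))
```

```text
tcp [0.3946 0.2481 0.2701] tool delta cm [-13.11 -33.63  -0.15]
[-1.63868686 -4.20394645 -0.01818263] [[-0.97   0.243  0.004]
 [ 0.243  0.97   0.005]
 [-0.003  0.006 -1.   ]]
```

Emit:
play_rows:
  commands:
    - {"linear": [-1.6, -4.2, 0], "dr": [0, 0, 0.1], "jaw": 8.5}
    - {"linear": [-2.0, -4.0, 0], "dr": [0, 0, 0.1], "jaw": 8.5}
    - {"linear": [-2.4, -3.8, 0], "dr": [0, 0, 0.1], "jaw": 8.5}
    - {"linear": [-2.8, -3.5, 0], "dr": [0, 0, 0.1], "jaw": 8.5}
    - {"linear": [-3.1, -3.2, 0], "dr": [0, 0, 0.1], "jaw": 8.5}
    - {"linear": [-3.4, -2.9, 0], "dr": [0, 0, 0.1], "jaw": 8.5}
    - {"linear": [-3.7, -2.5, 0], "dr": [0, 0, 0.1], "jaw": 8.5}
    - {"linear": [-3.9, -2.1, 0], "dr": [0, 0, 0.1], "jaw": 8.5}

```text
time: 2.4
eef_pos: [0.4375, -0.1223, 0.2723]
orientation: [0.006, 0.514, 0.858, 0.006]
ft_force: [0.6, -0.1, -0.1]
width: 0.996
```

Emit:
play_rows:
  commands:
    - {"linear": [0, 0, 0], "dr": [0, 0, 0.15], "jaw": 8.5}
    - {"linear": [0, 0, 0], "dr": [0, 0, 0.15], "jaw": 8.5}
    - {"linear": [0, 0, 0], "dr": [0, 0, 0.15], "jaw": 8.5}
    - {"linear": [0, 0, 0], "dr": [0, 0, 0.15], "jaw": 8.5}
    - {"linear": [0, 0, 0], "dr": [0, 0, 0.15], "jaw": 8.5}
    - {"linear": [0, 0, 0], "dr": [0, 0, 0.15], "jaw": 8.5}
    - {"linear": [0, 0, 0], "dr": [0, 0, 0.15], "jaw": 8.5}
    - {"linear": [0, 0, 0], "dr": [0, 0, 0.15], "jaw": 8.5}

```text
time: 3.2
eef_pos: [0.4375, -0.1311, 0.2736]
orientation: [0.003, 0.909, 0.417, 0.009]
ft_force: [0.3, -0.5, -0.3]
width: 0.997
```

Run:
```python
from h import *
p,M,s=tcp();print(p,M.round(3),s['joint_positions'],np.degrees(np.arctan2(M[1,1],M[0,1])))
c=cam("wrist");im=cams.snapshot("wrist");cv2.imwrite("pics/w1.png",im[:,:,::-1])
print(proj(c,[.522,-.152,.124]),c[1], [(d['conf'],d['rect']) for d in cams.find_in("cap","wrist")])
```

```text
[ 0.43748669 -0.13111543  0.27355206] [[ 0.652  0.758  0.018]
 [ 0.758 -0.652  0.001]
 [ 0.013  0.013 -1.   ]] [-0.4873114  -0.07971496  1.80270035  0.0096635   1.40287083  0.22120314] -40.6879859211776
[[372.56237332 154.06573155]] [ 0.48554678 -0.07274846  0.3951372 ] [(0.96, [333.8, 122.4, 71.2, 60.9]), (0.87, [204.3, 157.0, 49.1, 46.7]), (0.66, [399.8, 194.9, 71.9, 59.6])]
```

View pics/w1.png

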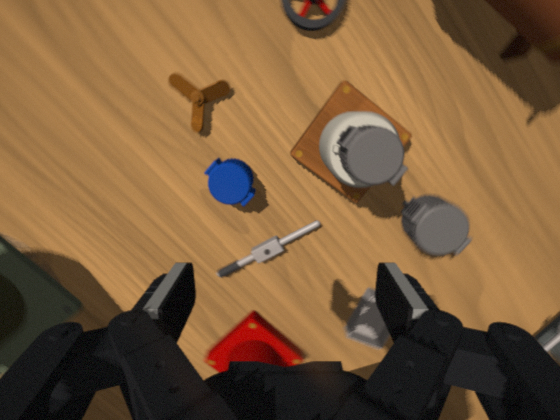

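Emit:
play_rows:
  commands:
    - {"linear": [-2.0, 2.0, 0], "dr": [0.013, -0.0125, 0], "jaw": 8.5}
    - {"linear": [0, 0, 0], "dr": [0, 0, 0.1], "jaw": 8.5}
    - {"linear": [0, 0, 0], "dr": [0, 0, 0.1], "jaw": 8.5}
    - {"linear": [0, 0, 0], "dr": [0, 0, 0.1], "jaw": 8.5}
    - {"linear": [0, 0, 0], "dr": [0, 0, 0.1], "jaw": 8.5}
    - {"linear": [0, 0, 0], "dr": [0, 0, 0.1], "jaw": 8.5}
    - {"linear": [0, 0, 0], "dr": [0, 0, 0.1], "jaw": 8.5}
    - {"linear": [0, 0, 0], "dr": [0, 0, 0], "jaw": 8.5}

```text
time: 4.1
eef_pos: [0.44, -0.1604, 0.2741]
orientation: [0.0, 0.991, 0.136, 0.0]
ft_force: [0.1, 0.0, -0.3]
width: 0.996
```

Run:
```python
from h import *
p,M,s=tcp();print(p,M.round(4),s['joint_positions'],np.degrees(np.arctan2(M[1,1],M[0,1])))
c=cam("wrist");im=cams.snapshot("wrist");cv2.imwrite("pics/w2r.png",im[:,:,::-1])
uv=proj(c,[.522,-.152,.124])[0];print(uv,c[1]);u,v=uv.astype(int)
x0,y0=max(0,u-100),max(0,v-75);print(x0,y0)
cv2.imwrite("pics/w2.png",cv2.resize(im[y0:y0+150,x0:x0+200,::-1],(800,600),interpolation=cv2.INTER_CUBIC))
print([(d['conf'],d['rect']) for d in cams.find_in("cap","wrist")])
```

```text
[ 0.4400402  -0.16039552  0.27413056] [[ 9.628e-01  2.700e-01  9.000e-04]
 [ 2.700e-01 -9.628e-01 -6.000e-04]
 [ 7.000e-04  9.000e-04 -1.000e+00]] [-5.34570287e-01 -4.25867642e-02  1.76641522e+00 -1.04997400e-04
  1.41667580e+00  7.62803319e-01] -74.33312842876198
[301.50142814 100.90342895] [ 0.51428523 -0.1396386   0.39483481]
201 25
[(0.87, [266.6, 66.5, 74.8, 66.2]), (0.79, [386.1, 89.1, 89.6, 62.1]), (0.72, [193.0, 174.8, 53.8, 48.8])]
```

View pics/w2.png

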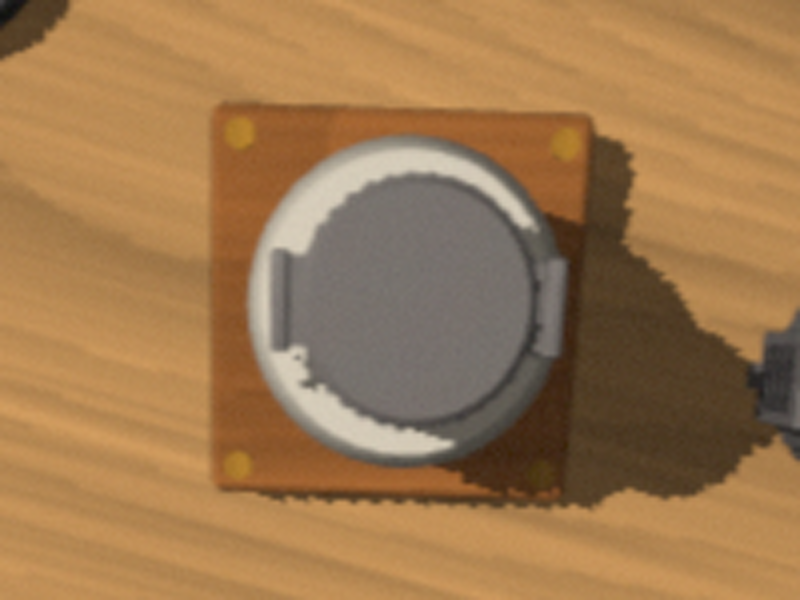

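Run:
```python
from h import *
c=cam("wrist")
f=lambda x,y:((x+.5)/4-.5+201,(y+.5)/4-.5+25)
C=atz(c,f(414,298.5),.124);print("captop",C)
for a,b in [((295,298),(533,298)),((414,175),(414,422))]:
    print("diam",np.linalg.norm(atz(c,f(*a),.124)-atz(c,f(*b),.124)))
# tabs top z=.122 ends
ang=lambda a,b:np.degrees(np.arctan2(*(b-a)[:2][::-1]))
L=[atz(c,f(*q),.122) for q in [(272,249),(272,350)]];Rr=[atz(c,f(*q),.122) for q in [(568,260),(558,357)]]
print(ang(*L),ang(*Rr),"mids",(L[0]+L[1])/2,(Rr[0]+Rr[1])/2,ang((L[0]+L[1])/2,(Rr[0]+Rr[1])/2),np.linalg.norm(L[0]-L[1]),np.linalg.norm((L[0]+L[1]-Rr[0]-Rr[1])/2),(sum(L)+sum(Rr))/4)
for h in (.02,.03):
  K=[atz(c,f(*q),h) for q in [(213,103),(592,116),(567,497),(215,488)]]
  print(h,[ (np.linalg.norm(K[i]-K[(i+1)%4]).round(4),ang(K[i],K[(i+1)%4]).round(2)) for i in range(4)],sum(K)/4)
# screws
K=[atz(c,f(*q),.025) for q in [(239,133),(566,144),(237,465),(541,473)]]
print(ang(K[0],K[1]),ang(K[2],K[3]),ang(K[0],K[2]),ang(K[1],K[3]),sum(K)/4)
```

```text
captop [ 0.52380398 -0.15362515  0.124     ]
diam 0.04869121351958132
diam 0.04790896420641383
-165.25239767217954 -167.45044496263424 mids [ 0.51568074 -0.12562835  0.122     ] [ 0.53020216 -0.18396046  0.122     ] -76.0207168271335 0.01972684381844948 0.06011244865523335 [ 0.52294145 -0.15479441  0.122     ]
0.02 [(np.float64(0.103), np.float64(-76.12)), (np.float64(0.1028), np.float64(-164.96)), (np.float64(0.1044), np.float64(104.19)), (np.float64(0.1033), np.float64(14.26))] [ 0.52333936 -0.15515299  0.02      ]
0.03 [(np.float64(0.1002), np.float64(-76.12)), (np.float64(0.1), np.float64(-164.96)), (np.float64(0.1016), np.float64(104.19)), (np.float64(0.1006), np.float64(14.26))] [ 0.52309746 -0.15473724  0.03      ]
-76.09939366220861 -75.84499738213857 -166.08612034941393 -165.94803918706748 [ 0.5229817  -0.15470247  0.025     ]
```

Run:
```python
from h import *
print(go([.5232,-.1545,.20])/4)
```

```text
tcp [ 0.44   -0.1604  0.2741] tool delta cm [8.16 1.68 7.42]
[2.04011757 0.41960777 1.85482868]
```

Emit:
play_rows:
  commands:
    - {"linear": [2.0, 0.4, 1.8], "dr": [0, 0, 0.022], "jaw": 8.5}
    - {"linear": [2.0, 0.4, 1.8], "dr": [0, 0, 0], "jaw": 8.5}
    - {"linear": [2.0, 0.4, 1.8], "dr": [0, 0, 0], "jaw": 8.5}
    - {"linear": [2.0, 0.4, 1.8], "dr": [0, 0, 0], "jaw": 8.5}
    - {"linear": [0, 0, 0], "dr": [0, 0, 0], "jaw": 8.5}
    - {"linear": [0, 0, 0], "dr": [0, 0, 0], "jaw": 8.5}
    - {"linear": [0, 0, 0], "dr": [0, 0, 0], "jaw": 8.5}
    - {"linear": [0, 0, 0], "dr": [0, 0, 0], "jaw": 8.5}

```text
time: 5.0
eef_pos: [0.5244, -0.1562, 0.2029]
orientation: [0.002, 0.991, 0.135, 0.002]
ft_force: [0.2, 0.8, 0.1]
width: 1.0
```

Run:
```python
from h import *
go([.5232,-.1545,.117]);p,M,s=tcp();print(M.round(4),s['joint_positions'],np.degrees(np.arctan2(M[1,1],M[0,1])),s['ft_force'],s['moment'])
im=cams.snapshot("wrist");cv2.imwrite("pics/w3.png",im[:,:,::-1])
```

```text
tcp [ 0.5244 -0.1562  0.2029] tool delta cm [-0.1  -0.24  8.59]
[[ 0.9637  0.2671  0.0044]
 [ 0.2671 -0.9637 -0.004 ]
 [ 0.0032  0.005  -1.    ]] [-0.44670608  0.19152367  1.66796927 -0.00179433  1.27638887  0.85421287] -74.5080735670356 [0.21491922 0.76873886 0.05473848] [ 0.02682983 -0.02351956  0.04212678]
```

View pics/w3.png

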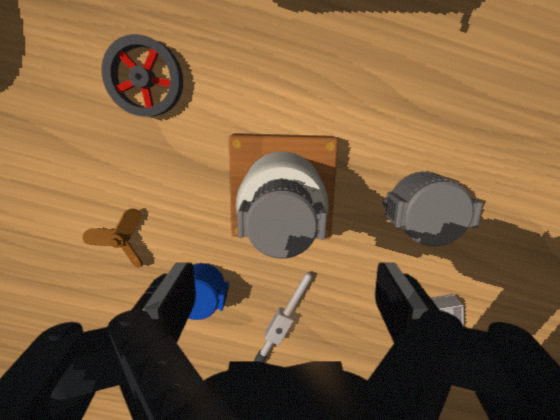

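Emit:
play_rows:
  commands:
    - {"linear": [-0.05, -0.1, 1.2], "dr": [0.005, -0.003, 0.02], "jaw": 8.5}
    - {"linear": [-0.05, -0.1, 1.2], "dr": [0, 0, 0], "jaw": 8.5}
    - {"linear": [0, 0, 1.2], "dr": [0, 0, 0], "jaw": 8.5}
    - {"linear": [0, 0, 1.2], "dr": [0, 0, 0], "jaw": 8.5}
    - {"linear": [0, 0, 1.0], "dr": [0, 0, 0], "jaw": 8.5}
    - {"linear": [0, 0, 0.5], "dr": [0, 0, 0], "jaw": 8.5}
    - {"linear": [0, 0, 0], "dr": [0, 0, 0], "jaw": 8.5}
    - {"linear": [0, 0, 0], "dr": [0, 0, 0], "jaw": 8.5}

```text
time: 5.85
eef_pos: [0.5214, -0.1545, 0.1345]
orientation: [-0.0, 0.992, 0.124, -0.0]
ft_force: [0.6, -0.2, 0.4]
width: 1.0
```

```bash
cat >> h.py <<'E'
def rep(P=(.5232,-.1545,.117)):
    go(P);p,M,s=tcp();z=M[:,2];t=np.array([0,0,-1.]);print("yaw_y",np.degrees(np.arctan2(M[1,1],M[0,1])).round(2),"tiltfix",(M.T@np.cross(z,t)).round(4),"q",s['joint_positions'].round(3))
    print("F tool",(s['ft_force']@M).round(2),"M tool",(s['moment']@M).round(3),"w",round(s['width'],4),"t",s['time'])
E
python3 -c "
from h import *
rep()"
```

```text
tcp [ 0.5214 -0.1545  0.1345] tool delta cm [0.17 0.04 1.75]
yaw_y -75.79 tiltfix [-0.0007  0.0005  0.    ] q [-0.447  0.27   1.728  0.     1.144  0.875]
F tool [ 0.54  0.3  -0.35] M tool [0.049 0.024 0.034] w 0.9998 t 5.85
```

Emit:
play_rows:
  commands:
    - {"linear": [0.15, 0.04, 0.6], "dr": [0, 0, 0], "jaw": 8.5}
    - {"linear": [0, 0, 0.6], "dr": [0, 0, 0], "jaw": 8.5}
    - {"linear": [0, 0, 0.6], "dr": [0, 0, 0], "jaw": 8.5}
    - {"linear": [0, 0, 0.1], "dr": [0, 0, 0], "jaw": 8.5}
    - {"linear": [0, 0, 0], "dr": [0, 0, 0], "jaw": 8.5}
    - {"linear": [0, 0, 0], "dr": [0, 0, 0], "jaw": 8.5}
    - {"linear": [0, 0, 0], "dr": [0, 0, 0], "jaw": 8.5}
    - {"linear": [0, 0, 0], "dr": [0, 0, 0], "jaw": 7.0}

```text
time: 6.65
eef_pos: [0.5246, -0.1552, 0.1156]
orientation: [0.001, 0.992, 0.124, 0.001]
ft_force: [-0.6, 0.5, 1.0]
width: 0.852
```

```bash
python3 -c "
from h import *
im=cams.snapshot('wrist');cv2.imwrite('pics/w4.png',im[:,:,::-1])
rep()"
```

```text
tcp [ 0.5246 -0.1552  0.1156] tool delta cm [-0.12 -0.1  -0.14]
yaw_y -75.78 tiltfix [ 0.0018 -0.0025  0.    ] q [-0.446  0.3    1.734  0.     1.104  0.877]
F tool [-0.05  0.09 -0.8 ] M tool [ 0.009 -0.012  0.042] w 0.8209 t 6.7
```

View pics/w4.png

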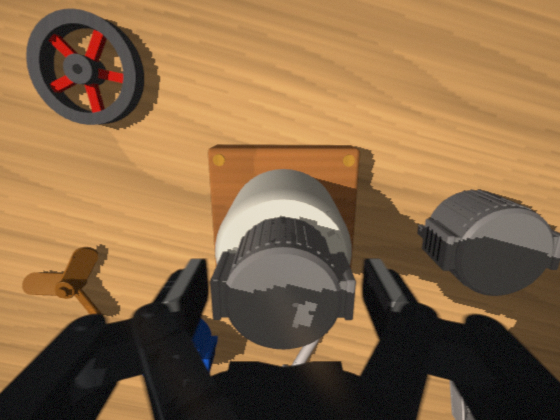

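Emit:
play_rows:
  commands:
    - {"linear": [-0.08, -0.06, -0.1], "dr": [0.001, -0.002, 0], "jaw": 6.4}
    - {"linear": [0, 0, 0], "dr": [0, 0, 0], "jaw": 6.2}
    - {"linear": [0, 0, 0], "dr": [0, 0, 0], "jaw": 6.0}
    - {"linear": [0, 0, 0], "dr": [0, 0, 0], "jaw": 5.8}
    - {"linear": [0, 0, 0], "dr": [0, 0, 0], "jaw": 5.7}
    - {"linear": [0, 0, 0], "dr": [0, 0, 0], "jaw": 5.6}
    - {"linear": [0, 0, 0], "dr": [0, 0, 0], "jaw": 5.6}
    - {"linear": [0, 0, 0], "dr": [0, 0, 0], "jaw": 5.6}
  grip_force: 22

```text
time: 7.5
eef_pos: [0.5239, -0.1549, 0.1178]
orientation: [0.001, 0.992, 0.124, 0.001]
ft_force: [-1.0, -0.3, 1.8]
width: 0.661
```

```bash
python3 -c "
from h import *
im=cams.snapshot('wrist');cv2.imwrite('pics/w5.png',im[:,:,::-1])
rep();rep()"
```

```text
tcp [ 0.5239 -0.1549  0.1178] tool delta cm [-0.06 -0.06  0.08]
yaw_y -75.78 tiltfix [ 0.0015 -0.0011  0.    ] q [-0.446  0.297  1.734 -0.     1.109  0.877]
F tool [-0.61 -0.67 -2.43] M tool [ 0.075 -0.134 -0.033] w 0.6602 t 7.55
tcp [ 0.5239 -0.1549  0.1178] tool delta cm [-0.06 -0.06  0.08]
yaw_y -75.78 tiltfix [ 0.0015 -0.0011  0.    ] q [-0.446  0.297  1.734 -0.     1.109  0.877]
F tool [-0.61 -0.67 -2.43] M tool [ 0.075 -0.134 -0.033] w 0.6602 t 7.55
```

View pics/w5.png

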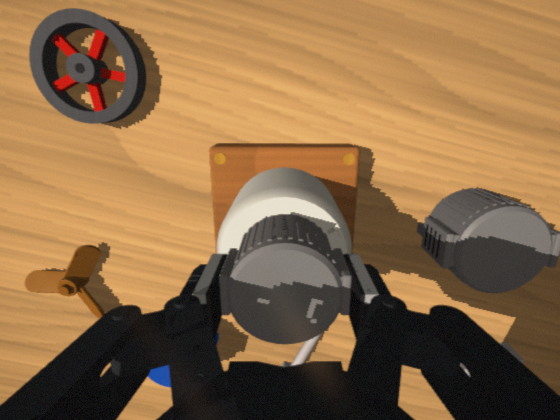

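Emit:
play_rows:
  commands:
    - {"linear": [0, 0, 0], "dr": [0, 0, 0], "jaw": 5.5}
    - {"linear": [0, 0, 0], "dr": [0, 0, 0], "jaw": 5.4}
    - {"linear": [0, 0, 0], "dr": [0, 0, 0], "jaw": 5.3}
    - {"linear": [0, 0, 0], "dr": [0, 0, 0], "jaw": 5.2}
    - {"linear": [0, 0, 0], "dr": [0, 0, 0], "jaw": 5.1}
    - {"linear": [0, 0, 0], "dr": [0, 0, 0], "jaw": 5.0}
    - {"linear": [0, 0, 0], "dr": [0, 0, 0], "jaw": 4.9}
    - {"linear": [0, 0, 0], "dr": [0, 0, 0], "jaw": 4.8}
  grip_force: 24

```text
time: 8.35
eef_pos: [0.5239, -0.1548, 0.1193]
orientation: [0.001, 0.992, 0.124, 0.001]
ft_force: [-0.8, 1.0, 3.0]
width: 0.579
```

```bash
python3 -c "
from h import *
rep()"
```

```text
tcp [ 0.5239 -0.1548  0.1193] tool delta cm [-0.06 -0.05  0.23]
yaw_y -75.77 tiltfix [ 0.0013 -0.0011  0.    ] q [-0.446  0.295  1.733 -0.     1.112  0.877]
F tool [-0.53 -1.16 -2.99] M tool [ 0.13  -0.244 -0.027] w 0.5791 t 8.35
```

Emit:
play_rows:
  commands:
    - {"linear": [0, 0, 0], "dr": [0, 0, 0], "jaw": 4.8}
    - {"linear": [0, 0, 0], "dr": [0, 0, -0.05], "jaw": 4.8}
    - {"linear": [0, 0, 0], "dr": [0, 0, -0.05], "jaw": 4.8}
    - {"linear": [0, 0, 0], "dr": [0, 0, -0.05], "jaw": 4.8}
    - {"linear": [0, 0, 0], "dr": [0, 0, -0.05], "jaw": 4.8}
    - {"linear": [0, 0, 0], "dr": [0, 0, -0.05], "jaw": 4.8}
    - {"linear": [0, 0, 0], "dr": [0, 0, -0.05], "jaw": 4.8}
    - {"linear": [0, 0, 0], "dr": [0, 0, 0], "jaw": 4.8}

```text
time: 9.15
eef_pos: [0.5249, -0.1537, 0.1193]
orientation: [-0.0, 0.961, 0.276, 0.002]
ft_force: [-1.2, 1.6, 4.0]
width: 0.582
```

```bash
python3 -c "
from h import *
im=cams.snapshot('wrist');cv2.imwrite('pics/w6.png',im[:,:,::-1])
rep()"
```

```text
tcp [ 0.5249 -0.1536  0.1193] tool delta cm [-0.19 -0.02  0.23]
yaw_y -58.01 tiltfix [ 0.0006 -0.0036  0.    ] q [-0.445  0.295  1.732  0.003  1.112  0.567]
F tool [-1.65 -1.43 -4.52] M tool [ 0.232 -0.228 -0.004] w 0.5825 t 9.2
```

View pics/w6.png

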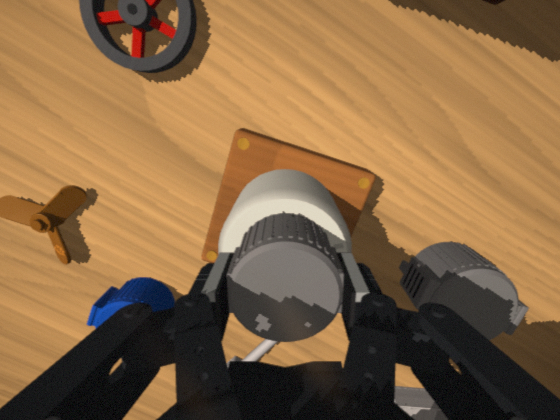

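Emit:
play_rows:
  commands:
    - {"linear": [-0.1, 0, 0], "dr": [0, 0, -0.03], "jaw": 4.8}
    - {"linear": [0, 0, 0], "dr": [0, 0, -0.03], "jaw": 4.8}
    - {"linear": [0, 0, 0], "dr": [0, 0, -0.03], "jaw": 4.8}
    - {"linear": [0, 0, 0], "dr": [0, 0, -0.03], "jaw": 4.8}
    - {"linear": [0, 0, 0], "dr": [0, 0, -0.03], "jaw": 4.8}
    - {"linear": [0, 0, 0], "dr": [0, 0, 0], "jaw": 4.8}
    - {"linear": [0, 0, 0], "dr": [0, 0, 0], "jaw": 4.8}
    - {"linear": [0, 0, 0], "dr": [0, 0, 0], "jaw": 4.8}

```text
time: 10.0
eef_pos: [0.5247, -0.1534, 0.1193]
orientation: [-0.001, 0.938, 0.348, 0.003]
ft_force: [-1.6, 0.5, 4.2]
width: 0.583
```

```bash
python3 -c "
from h import *
rep()
for i in range(5):
  cams.snapshot('side');p,M,s=tcp();print((s['ft_force']@M).round(2),(s['moment']@M).round(3))"
```

```text
tcp [ 0.5247 -0.1534  0.1193] tool delta cm [-0.18 -0.02  0.23]
yaw_y -49.32 tiltfix [ 0.0008 -0.0053  0.    ] q [-0.445  0.294  1.734  0.005  1.111  0.413]
F tool [-0.87 -1.42 -4.22] M tool [ 0.252 -0.148  0.092] w 0.5829 t 10.0
[ 1.04 -2.45 -4.37] [ 0.237 -0.159 -0.011]
[-0.24 -1.36 -3.46] [ 0.265 -0.15  -0.005]
[ 0.86 -1.25 -2.89] [ 0.201 -0.173 -0.042]
[-0.01 -1.36 -3.65] [ 0.222 -0.145 -0.038]
[-0.58 -1.91 -3.59] [ 0.262 -0.147 -0.005]
```

```bash
cat >> h.py <<'E'
def feel(n=6,y0=-75.78):
    A=[]
    for i in range(n):
        cams.snapshot('side');p,M,s=tcp();A.append(np.r_[s['ft_force']@M,s['moment']@M])
    A=np.array(A);print("t",s['time'],"pos",p.round(4),"turned",np.radians(np.degrees(np.arctan2(M[1,1],M[0,1]))-y0).round(3),"F",A.mean(0)[:3].round(2),"M",A.mean(0)[3:].round(3),"sd",A.std(0)[5].round(3),"w",round(s['width'],3),"tz",M[:,2].round(4))
E
echo
```

Emit:
play_rows:
  commands:
    - {"linear": [-0.05, 0, 0], "dr": [0, 0, -0.02], "jaw": 4.8}
    - {"linear": [0, 0, 0], "dr": [0, 0, -0.02], "jaw": 4.8}
    - {"linear": [0, 0, 0], "dr": [0, 0, -0.02], "jaw": 4.8}
    - {"linear": [0, 0, 0], "dr": [0, 0, 0], "jaw": 4.8}
    - {"linear": [0, 0, 0], "dr": [0, 0, 0], "jaw": 4.8}
    - {"linear": [0, 0, 0], "dr": [0, 0, 0], "jaw": 4.8}
    - {"linear": [0, 0, 0], "dr": [0, 0, 0], "jaw": 4.8}
    - {"linear": [0, 0, 0], "dr": [0, 0, 0], "jaw": 4.8}

```text
time: 11.05
eef_pos: [0.5246, -0.1534, 0.1193]
orientation: [-0.001, 0.926, 0.378, 0.003]
ft_force: [-0.6, 2.1, 3.7]
width: 0.586
```

```bash
python3 -c "
from h import *
feel()"
```

```text
t 11.35 pos [ 0.5246 -0.1534  0.1193] turned 0.527 F [ 0.26 -1.85 -4.05] M [ 0.281 -0.029  0.027] sd 0.029 w 0.579 tz [ 0.0053  0.0037 -1.    ]
```

Emit:
play_rows:
  commands:
    - {"linear": [0, 0, 0], "dr": [0, 0, 0], "jaw": 4.8}
    - {"linear": [0, 0, 0], "dr": [0, 0, 0], "jaw": 4.8}
    - {"linear": [0, 0, 0], "dr": [0, 0, 0], "jaw": 4.8}
    - {"linear": [0, 0, 0], "dr": [0, 0, 0], "jaw": 4.8}
    - {"linear": [0, 0, 0], "dr": [0, 0, -0.02], "jaw": 4.8}
    - {"linear": [0, 0, 0], "dr": [0, 0, -0.02], "jaw": 4.8}
    - {"linear": [0, 0, 0], "dr": [0, 0, -0.02], "jaw": 4.8}
    - {"linear": [0, 0, 0], "dr": [0, 0, -0.02], "jaw": 4.8}

```text
time: 12.15
eef_pos: [0.5244, -0.1532, 0.1193]
orientation: [-0.001, 0.909, 0.418, 0.003]
ft_force: [-1.9, 1.1, 4.5]
width: 0.583
```

```bash
python3 -c "
from h import *
feel(5)"
```

```text
t 12.4 pos [ 0.5245 -0.1532  0.1193] turned 0.612 F [ 0.56 -2.23 -3.99] M [ 0.307 -0.035  0.007] sd 0.015 w 0.582 tz [ 0.0051  0.0039 -1.    ]
```

Emit:
play_rows:
  commands:
    - {"linear": [0, 0, 0], "dr": [0, 0, -0.01], "jaw": 4.8}
    - {"linear": [0, 0, 0], "dr": [0, 0, -0.01], "jaw": 4.8}
    - {"linear": [0, 0, 0], "dr": [0, 0, -0.01], "jaw": 4.8}
    - {"linear": [0, 0, 0], "dr": [0, 0, -0.01], "jaw": 4.8}
    - {"linear": [0, 0, 0], "dr": [0, 0, -0.01], "jaw": 4.8}
    - {"linear": [0, 0, 0], "dr": [0, 0, -0.01], "jaw": 4.8}
    - {"linear": [0, 0, 0], "dr": [0, 0, -0.01], "jaw": 4.8}
    - {"linear": [0, 0, 0], "dr": [0, 0, -0.01], "jaw": 4.8}

```text
time: 13.2
eef_pos: [0.5243, -0.1531, 0.1193]
orientation: [-0.001, 0.89, 0.456, 0.003]
ft_force: [-1.4, 1.6, 4.8]
width: 0.582
```

```bash
python3 -c "
from h import *
feel(5)"
```

```text
t 13.45 pos [ 0.5243 -0.1532  0.1193] turned 0.697 F [ 0.85 -2.25 -4.3 ] M [ 0.353 -0.016  0.034] sd 0.015 w 0.582 tz [ 0.0047  0.0041 -1.    ]
```

Emit:
play_rows:
  commands:
    - {"linear": [0, 0, 0], "dr": [0, 0, -0.01], "jaw": 4.8}
    - {"linear": [0, 0, 0], "dr": [0, 0, -0.01], "jaw": 4.8}
    - {"linear": [0, 0, 0], "dr": [0, 0, -0.01], "jaw": 4.8}
    - {"linear": [0, 0, 0], "dr": [0, 0, -0.01], "jaw": 4.8}
    - {"linear": [0, 0, 0], "dr": [0, 0, -0.01], "jaw": 4.8}
    - {"linear": [0, 0, 0], "dr": [0, 0, -0.01], "jaw": 4.8}
    - {"linear": [0, 0, 0], "dr": [0, 0, -0.01], "jaw": 4.8}
    - {"linear": [0, 0, 0], "dr": [0, 0, -0.01], "jaw": 4.8}

```text
time: 14.25
eef_pos: [0.5234, -0.1528, 0.1193]
orientation: [-0.002, 0.87, 0.493, 0.002]
ft_force: [-1.6, 3.3, 5.2]
width: 0.581
```

```bash
python3 -c "
from h import *
feel(5)"
```

```text
t 14.5 pos [ 0.5234 -0.1528  0.1193] turned 0.783 F [ 0.39 -2.39 -5.1 ] M [0.457 0.01  0.129] sd 0.023 w 0.58 tz [ 0.0023  0.0051 -1.    ]
```

Emit:
play_rows:
  commands:
    - {"linear": [0, 0, 0], "dr": [0, 0, 0], "jaw": 4.8}
    - {"linear": [0, 0, 0], "dr": [0, 0, 0], "jaw": 4.8}
    - {"linear": [0, 0, 0], "dr": [0, 0, 0], "jaw": 4.8}
    - {"linear": [0, 0, -0.1], "dr": [0, 0, 0], "jaw": 4.8}
    - {"linear": [0, 0, -0.1], "dr": [0, 0, 0], "jaw": 4.8}
    - {"linear": [0, 0, -0.1], "dr": [0, 0, 0], "jaw": 4.8}
    - {"linear": [0, 0, -0.1], "dr": [0, 0, 0], "jaw": 4.8}
    - {"linear": [0, 0, -0.1], "dr": [0, 0, 0], "jaw": 4.8}

```text
time: 15.3
eef_pos: [0.523, -0.1527, 0.1201]
orientation: [-0.002, 0.87, 0.493, 0.002]
ft_force: [2.3, -0.6, -5.8]
width: 0.58
```

```bash
python3 -c "
from h import *
feel(4)
im=cams.snapshot('wrist');cv2.imwrite('pics/w7.png',im[:,:,::-1])"
```

```text
t 15.5 pos [ 0.523  -0.1528  0.1206] turned 0.784 F [1.18 2.25 5.67] M [-0.356  0.183  0.042] sd 0.026 w 0.579 tz [ 0.0022  0.0057 -1.    ]
```

View pics/w7.png

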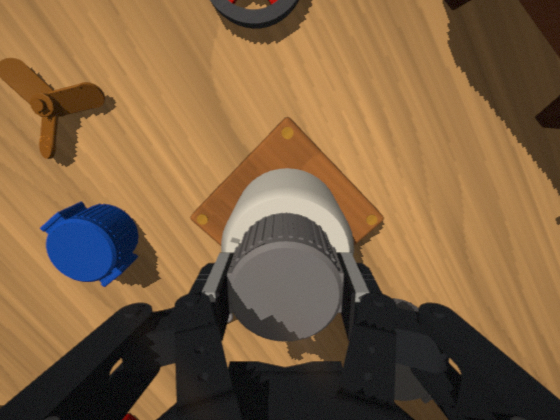

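Emit:
play_rows:
  commands:
    - {"linear": [0, 0, 0], "dr": [0, 0, 0], "jaw": 4.8}
    - {"linear": [0, 0, 0], "dr": [0, 0, 0], "jaw": 4.8}
    - {"linear": [0, 0, 0], "dr": [0, 0, 0], "jaw": 4.8}
    - {"linear": [0, 0, 0], "dr": [0, 0, 0], "jaw": 4.8}
    - {"linear": [0, 0, 0], "dr": [0, 0, 0], "jaw": 4.8}
    - {"linear": [0, 0, -0.1], "dr": [0, 0, 0], "jaw": 4.8}
    - {"linear": [0, 0, -0.1], "dr": [0, 0, 0], "jaw": 4.8}
    - {"linear": [0, 0, -0.1], "dr": [0, 0, 0], "jaw": 4.8}

```text
time: 16.35
eef_pos: [0.523, -0.153, 0.1247]
orientation: [-0.002, 0.87, 0.494, 0.002]
ft_force: [-0.0, 0.6, -0.7]
width: 0.585
```

```bash
python3 -c "
from h import *
feel(4)"
```

```text
t 16.55 pos [ 0.5231 -0.1531  0.1247] turned 0.784 F [0.36 0.41 0.6 ] M [-0.017 -0.003 -0.017] sd 0.029 w 0.582 tz [ 0.0026  0.005  -1.    ]
```

Emit:
play_rows:
  commands:
    - {"linear": [0, 0, -0.2], "dr": [0, 0, 0], "jaw": 4.8}
    - {"linear": [0, 0, -0.2], "dr": [0, 0, 0], "jaw": 4.8}
    - {"linear": [0, 0, -0.3], "dr": [0, 0, 0], "jaw": 4.8}
    - {"linear": [0, 0, -0.3], "dr": [0, 0, 0], "jaw": 4.8}
    - {"linear": [0, 0, -0.3], "dr": [0, 0, 0], "jaw": 4.8}
    - {"linear": [0, 0, -0.3], "dr": [0, 0, 0], "jaw": 4.8}
    - {"linear": [0, 0, -0.3], "dr": [0, 0, 0], "jaw": 4.8}
    - {"linear": [0, 0, -0.3], "dr": [0, 0, 0], "jaw": 4.8}

```text
time: 17.35
eef_pos: [0.5225, -0.1531, 0.1489]
orientation: [-0.002, 0.87, 0.493, 0.002]
ft_force: [-0.4, -0.8, -0.5]
width: 0.581
```

```bash
python3 -c "
from h import *
feel(3)
im=cams.snapshot('wrist');cv2.imwrite('pics/w8.png',im[:,:,::-1])"
```

```text
t 17.5 pos [ 0.5227 -0.1531  0.1489] turned 0.784 F [-0.55  0.31  1.04] M [-0.018  0.    -0.007] sd 0.044 w 0.581 tz [ 0.0019  0.0049 -1.    ]
```

View pics/w8.png

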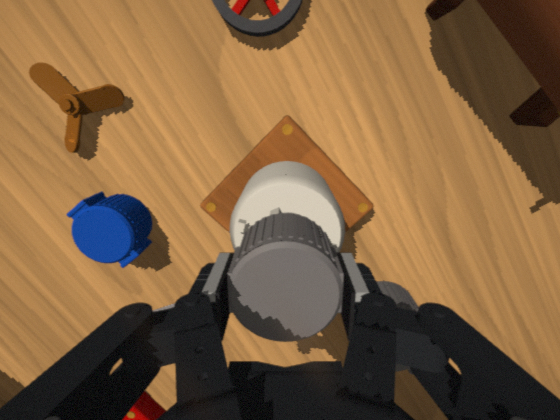

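Emit:
play_rows:
  commands:
    - {"linear": [0, 0, -0.6], "dr": [0, 0, 0], "jaw": 4.8}
    - {"linear": [0, 0, -0.8], "dr": [0, 0, 0], "jaw": 4.8}
    - {"linear": [0, 0, -0.8], "dr": [0, 0, 0], "jaw": 4.8}
    - {"linear": [0, 0, -0.8], "dr": [0, 0, 0], "jaw": 4.8}
    - {"linear": [0, 0, -0.8], "dr": [0, 0, 0], "jaw": 4.8}
    - {"linear": [0, 0, -0.8], "dr": [0, 0, 0], "jaw": 4.8}
    - {"linear": [0, 0, -0.8], "dr": [0, 0, 0], "jaw": 4.8}
    - {"linear": [0, 0, -0.4], "dr": [0, 0, 0], "jaw": 4.8}

```text
time: 18.35
eef_pos: [0.5224, -0.1534, 0.2118]
orientation: [-0.002, 0.87, 0.494, 0.002]
ft_force: [0.8, -0.4, -1.2]
width: 0.578
```

```bash
python3 -c "
from h import *
feel(2)
im=cams.snapshot('scene');cv2.imwrite('pics/s2.png',im[:,:,::-1])
rep((.485,.233,.20));print(go((.485,.233,.2))/12)"
```

```text
t 18.45 pos [ 0.5225 -0.1534  0.2117] turned 0.784 F [-0.59  0.59  0.51] M [ 0.002  0.014 -0.015] sd 0.003 w 0.582 tz [ 0.0018  0.0049 -1.    ]
tcp [ 0.5221 -0.1532  0.2109] tool delta cm [ 31.25 -22.99   1.3 ]
yaw_y -30.86 tiltfix [-0.0024 -0.0051  0.    ] q [-0.447  0.181  1.663  0.005  1.3    0.09 ]
F tool [0.59 0.48 0.94] M tool [ 0.01  -0.05  -0.011] w 0.5789 t 18.5
tcp [ 0.5221 -0.1532  0.2109] tool delta cm [ 31.25 -22.99   1.3 ]
[ 2.60384948 -1.91550793  0.1083508 ]
```

View pics/s2.png

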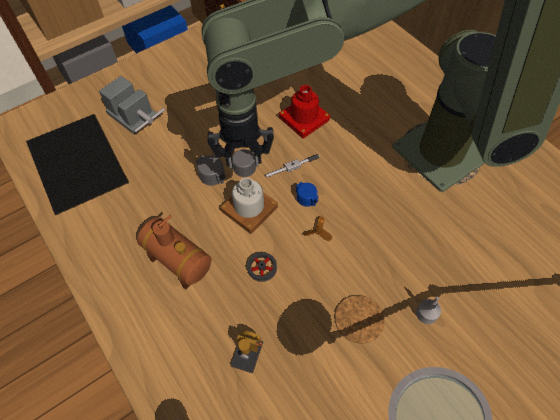

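Emit:
play_rows:
  commands:
    - {"linear": [1.5, -1.0, 0], "dr": [-0.002, -0.005, 0], "jaw": 4.8}
    - {"linear": [3.2, -2.4, 0], "dr": [0, 0, 0], "jaw": 4.8}
    - {"linear": [3.6, -2.6, 0], "dr": [0, 0, 0], "jaw": 4.8}
    - {"linear": [3.6, -2.6, 0], "dr": [0, 0, 0], "jaw": 4.8}
    - {"linear": [3.6, -2.6, 0], "dr": [0, 0, 0], "jaw": 4.8}
    - {"linear": [3.6, -2.6, 0], "dr": [0, 0, 0], "jaw": 4.8}
    - {"linear": [2.4, -1.7, 0], "dr": [0, 0, 0], "jaw": 4.8}
    - {"linear": [1.2, -0.8, 0], "dr": [0, 0, 0], "jaw": 4.8}

```text
time: 19.3
eef_pos: [0.4959, 0.1323, 0.2061]
orientation: [-0.002, 0.872, 0.49, -0.003]
ft_force: [-0.2, 0.4, -0.3]
width: 0.585
```

```bash
python3 -c "
from h import *
rep((.485,.233,.12))
c=cam('wrist');im=cams.snapshot('wrist');v=im[:,:,::-1].copy()
for d in cams.cut_out('disc','wrist'):
  g=d['region'];ys,xs=np.nonzero(g);print(d['conf'],d['rect'],g.sum())
  cs,_=cv2.findContours(g.astype(np.uint8),0,1);cv2.drawContours(v,cs,-1,(0,255,0),1)
  k=max(cs,key=len)[:,0]
  W=np.array([atz(c,p,.006)[:2] for p in k]);(q,rr)=cv2.minEnclosingCircle(W.astype(np.float32));print(q,rr)
print(proj(c,[.485,.233,.006]))
cv2.imwrite('pics/w9.png',v)"
```

```text
tcp [0.4959 0.1323 0.2061] tool delta cm [ 8.07 -6.11  8.62]
yaw_y -31.32 tiltfix [-0.0067  0.0037  0.    ] q [9.100e-02 1.250e-01 1.738e+00 1.000e-03 1.286e+00 6.380e-01]
F tool [ 0.2  -0.38  0.29] M tool [ 0.025 -0.025  0.048] w 0.5849 t 19.3
0.85 [170.2, 45.9, 109.6, 113.5] 10453
(0.4836576581001282, 0.22915016114711761) 0.05557441711425781
[[222.87206076 101.65464757]]
```

View pics/w9.png

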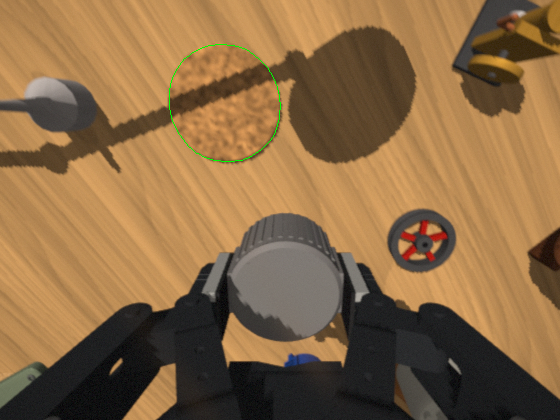

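Emit:
play_rows:
  commands:
    - {"linear": [1.2, -0.9, 0.3], "dr": [-0.006, 0.003, 0], "jaw": 4.8}
    - {"linear": [1.6, -1.2, 0.6], "dr": [0, 0, 0], "jaw": 4.8}
    - {"linear": [1.6, -1.2, 1.0], "dr": [0, 0, 0], "jaw": 4.8}
    - {"linear": [1.6, -1.2, 1.2], "dr": [0, 0, 0], "jaw": 4.8}
    - {"linear": [1.4, -1.1, 1.2], "dr": [0, 0, 0], "jaw": 4.8}
    - {"linear": [0.6, -0.5, 1.2], "dr": [0, 0, 0], "jaw": 4.8}
    - {"linear": [0, 0, 1.2], "dr": [0, 0, 0], "jaw": 4.8}
    - {"linear": [0, 0, 0.8], "dr": [0, 0, 0], "jaw": 4.8}

```text
time: 20.2
eef_pos: [0.4871, 0.2278, 0.1262]
orientation: [0.002, 0.873, 0.488, -0.002]
ft_force: [-0.2, -0.6, -1.4]
width: 0.582
```

```bash
python3 -c "
from h import *
rep((.4845,.232,.041));im=cams.snapshot('wrist');cv2.imwrite('pics/w10.png',im[:,:,::-1]);rep((.4845,.232,.041))
im=cams.snapshot('side');cv2.imwrite('pics/d10.png',cv2.resize(im[200:400,160:400,::-1],None,fx=3,fy=3))"
```

```text
tcp [0.4871 0.2278 0.1262] tool delta cm [ 0.27 -0.46  8.52]
yaw_y -31.59 tiltfix [0.0023 0.0057 0.    ] q [ 0.28   0.271  1.747 -0.006  1.126  0.834]
F tool [-0.6   0.11  1.36] M tool [0.008 0.026 0.024] w 0.5816 t 20.2
tcp [0.4862 0.2274 0.1249] tool delta cm [ 0.37 -0.39  8.38]
yaw_y -31.61 tiltfix [0.0006 0.0074 0.    ] q [ 0.279  0.273  1.748 -0.006  1.126  0.834]
F tool [-1.33  0.1   1.3 ] M tool [-0.019 -0.012 -0.001] w 0.5822 t 20.25
```

View pics/w10.png

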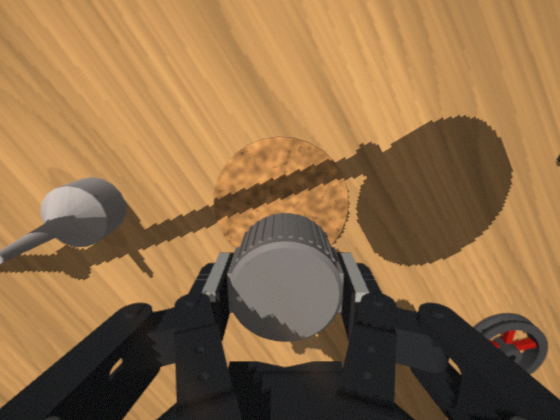

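View pics/d10.png

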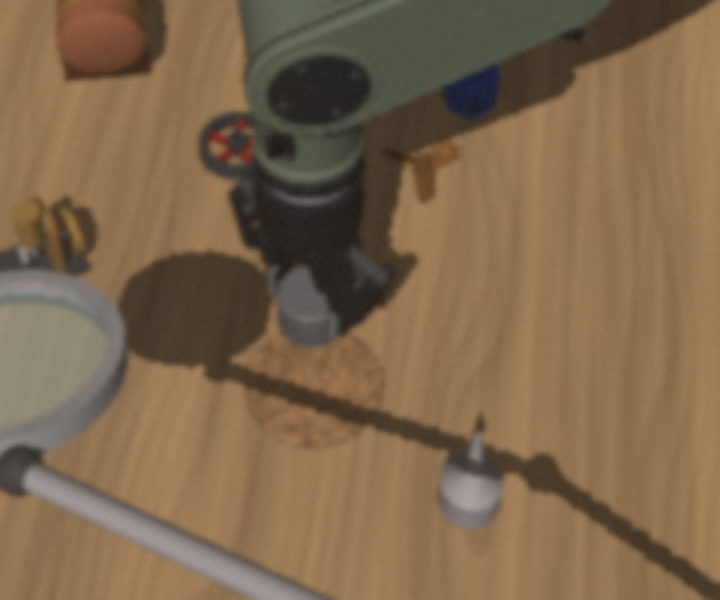

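Emit:
play_rows:
  commands:
    - {"linear": [0.2, -0.2, 1.0], "dr": [0.001, 0.006, 0], "jaw": 4.8}
    - {"linear": [0.17, -0.19, 1.2], "dr": [0, 0, 0], "jaw": 4.8}
    - {"linear": [0, 0, 1.2], "dr": [0, 0, 0], "jaw": 4.8}
    - {"linear": [0, 0, 1.2], "dr": [0, 0, 0], "jaw": 4.8}
    - {"linear": [0, 0, 1.0], "dr": [0, 0, 0], "jaw": 4.8}
    - {"linear": [0, 0, 0.8], "dr": [0, 0, 0], "jaw": 4.8}
    - {"linear": [0, 0, 0.5], "dr": [0, 0, 0], "jaw": 4.8}
    - {"linear": [0, 0, 0], "dr": [0, 0, 0], "jaw": 4.8}

```text
time: 21.1
eef_pos: [0.4861, 0.2314, 0.0512]
orientation: [0.0, 0.874, 0.487, 0.0]
ft_force: [-0.4, 1.1, -1.2]
width: 0.586
```

```bash
python3 -c "
from h import *
rep((.4845,.232,.041));im=cams.snapshot('wrist');cv2.imwrite('pics/w11.png',im[:,:,::-1])
im=cams.snapshot('side');cv2.imwrite('pics/d11.png',cv2.resize(im[280:380,210:330,::-1],None,fx=6,fy=6))
rep((.4845,.232,.041))"
```

```text
tcp [0.4861 0.2314 0.0512] tool delta cm [-0.03 -0.17  1.02]
yaw_y -31.77 tiltfix [ 0.0009 -0.      0.    ] q [ 2.840e-01  3.860e-01  1.783e+00 -1.000e-03  9.720e-01  8.390e-01]
F tool [ 0.74 -0.88  1.23] M tool [0.048 0.004 0.002] w 0.5857 t 21.1
tcp [0.4868 0.2316 0.0522] tool delta cm [-0.09 -0.22  1.12]
yaw_y -31.77 tiltfix [ 0.0021 -0.0013  0.    ] q [ 2.840e-01  3.850e-01  1.782e+00 -1.000e-03  9.730e-01  8.390e-01]
F tool [0.5  0.08 0.9 ] M tool [-0.044 -0.011  0.019] w 0.5792 t 21.2
```

View pics/d11.png

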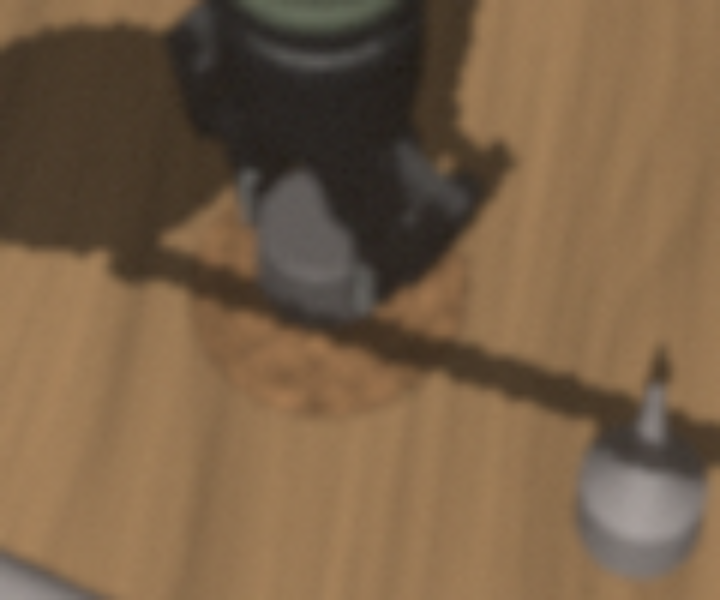

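View pics/w11.png

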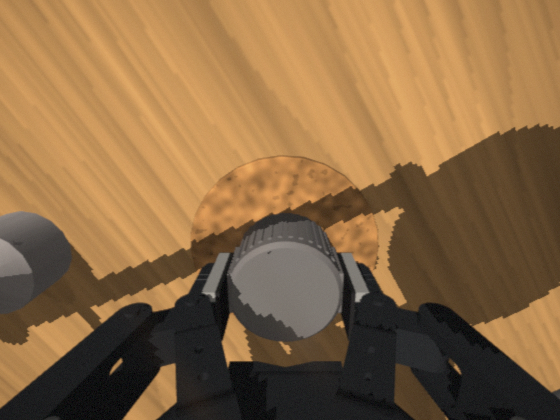

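Emit:
play_rows:
  commands:
    - {"linear": [-0.05, -0.05, 0.2], "dr": [0, 0, 0], "jaw": 4.8}
    - {"linear": [0, 0, 0.2], "dr": [0, 0, 0], "jaw": 4.8}
    - {"linear": [0, 0, 0.15], "dr": [0, 0, 0], "jaw": 4.8}
    - {"linear": [0, 0, 0.1], "dr": [0, 0, 0], "jaw": 4.8}
    - {"linear": [0, 0, 0.1], "dr": [0, 0, 0], "jaw": 4.8}
    - {"linear": [0, 0, 0.1], "dr": [0, 0, 0], "jaw": 4.8}
    - {"linear": [0, 0, 0.1], "dr": [0, 0, 0], "jaw": 4.8}
    - {"linear": [0, 0, 0.1], "dr": [0, 0, 0], "jaw": 4.8}

```text
time: 22.0
eef_pos: [0.4881, 0.2321, 0.0433]
orientation: [0.001, 0.874, 0.487, 0.004]
ft_force: [0.0, 0.1, -0.6]
width: 0.58
```

```bash
python3 -c "
from h import *
feel(3)"
```

```text
t 22.15 pos [0.488  0.2321 0.0432] turned 0.768 F [-0.2   0.21  1.01] M [ 0.04   0.024 -0.006] sd 0.011 w 0.582 tz [ 0.0072  0.0014 -1.    ]
```

Emit:
play_rows:
  commands:
    - {"linear": [-0.15, -0.25, 0], "dr": [0.0054, -0.005, 0], "jaw": 4.8}
    - {"linear": [0, 0, 0], "dr": [0, 0, 0], "jaw": 4.8}
    - {"linear": [0, 0, 0], "dr": [0, 0, 0], "jaw": 4.8}
    - {"linear": [0, 0, 0], "dr": [0, 0, 0], "jaw": 4.8}
    - {"linear": [0, 0, 0.1], "dr": [0, 0, 0], "jaw": 4.8}
    - {"linear": [0, 0, 0.1], "dr": [0, 0, 0], "jaw": 4.8}
    - {"linear": [0, 0, 0.1], "dr": [0, 0, 0], "jaw": 4.8}
    - {"linear": [0, 0, 0.1], "dr": [0, 0, 0], "jaw": 4.8}

```text
time: 22.95
eef_pos: [0.4851, 0.2322, 0.0392]
orientation: [-0.0, 0.874, 0.487, 0.0]
ft_force: [-0.1, 0.5, -0.7]
width: 0.579
```

```bash
python3 -c "
from h import *
feel(3)"
```

```text
t 23.1 pos [0.485  0.2322 0.0391] turned 0.768 F [-0.13  0.06  0.62] M [-0.007  0.012 -0.001] sd 0.016 w 0.585 tz [-3.e-04  0.e+00 -1.e+00]
```

Emit:
play_rows:
  commands:
    - {"linear": [0, 0, 0], "dr": [0, 0, 0], "jaw": 4.8}
    - {"linear": [0, 0, 0], "dr": [0, 0, 0], "jaw": 4.8}
    - {"linear": [0, 0, 0], "dr": [0, 0, 0], "jaw": 4.8}
    - {"linear": [0, 0, 0], "dr": [0, 0, 0], "jaw": 4.8}
    - {"linear": [0, 0, 0], "dr": [0, 0, 0], "jaw": 4.8}
    - {"linear": [0, 0, 0.1], "dr": [0, 0, 0], "jaw": 4.8}
    - {"linear": [0, 0, 0.1], "dr": [0, 0, 0], "jaw": 4.8}
    - {"linear": [0, 0, 0.1], "dr": [0, 0, 0], "jaw": 4.8}

```text
time: 23.9
eef_pos: [0.4853, 0.2323, 0.0388]
orientation: [-0.0, 0.874, 0.487, -0.0]
ft_force: [-3.2, -1.0, 6.9]
width: 0.581
```

```bash
python3 -c "
from h import *
feel(3)"
```

```text
t 24.05 pos [0.4853 0.2323 0.0388] turned 0.769 F [-2.98 -2.   -6.85] M [ 0.326 -0.416  0.014] sd 0.011 w 0.582 tz [-7.e-04 -4.e-04 -1.e+00]
```

Emit:
play_rows:
  commands:
    - {"linear": [0, 0, 0], "dr": [0, 0, 0], "jaw": 4.8}
    - {"linear": [0, 0, 0], "dr": [0, 0, 0], "jaw": 5.2}
    - {"linear": [0, 0, 0], "dr": [0, 0, 0], "jaw": 5.5}
    - {"linear": [0, 0, 0], "dr": [0, 0, 0], "jaw": 5.8}
    - {"linear": [0, 0, 0], "dr": [0, 0, 0], "jaw": 6.1}
    - {"linear": [0, 0, 0], "dr": [0, 0, 0], "jaw": 6.4}
    - {"linear": [0, 0, 0], "dr": [0, 0, 0], "jaw": 6.8}
    - {"linear": [0, 0, 0], "dr": [0, 0, 0], "jaw": 7.2}

```text
time: 24.85
eef_pos: [0.4856, 0.2324, 0.0387]
orientation: [0.0, 0.874, 0.487, -0.0]
ft_force: [-0.1, 0.3, 0.3]
width: 0.842
```

```bash
python3 -c "
from h import *
feel(2);im=cams.snapshot('wrist');cv2.imwrite('pics/w12.png',im[:,:,::-1])"
```

```text
t 24.95 pos [0.4856 0.2324 0.0388] turned 0.769 F [0.03 0.86 0.02] M [-0.027 -0.055 -0.034] sd 0.044 w 0.84 tz [-1.e-04 -1.e-04 -1.e+00]
```

View pics/w12.png

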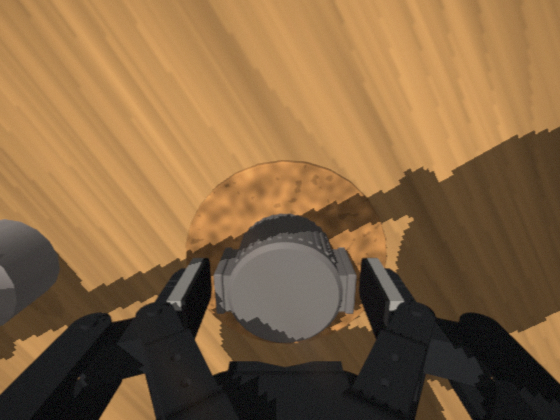

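The cap stands free on the cork at (285,280), with open gaps to both pads. I'll raise straight up.

Emit:
play_rows:
  commands:
    - {"linear": [0, 0, -0.3], "dr": [0, 0, 0], "jaw": 7.6}
    - {"linear": [0, 0, -0.8], "dr": [0, 0, 0], "jaw": 7.6}
    - {"linear": [0, 0, -1.5], "dr": [0, 0, 0], "jaw": 7.6}
    - {"linear": [0, 0, -2.0], "dr": [0, 0, 0], "jaw": 7.6}
    - {"linear": [0, 0, -2.5], "dr": [0, 0, 0], "jaw": 7.6}
    - {"linear": [0, 0, -3.0], "dr": [0, 0, 0], "jaw": 7.6}
    - {"linear": [0, 0, -3.0], "dr": [0, 0, 0], "jaw": 7.6}
    - {"linear": [0, 0, -3.0], "dr": [0, 0, 0], "jaw": 7.6}

```text
time: 25.8
eef_pos: [0.4819, 0.2312, 0.2036]
orientation: [-0.001, 0.874, 0.487, -0.005]
ft_force: [0.4, 0.4, 0.2]
width: 0.89
```

Emit:
play_rows:
  commands:
    - {"linear": [-1.5, 0, 0], "dr": [0, 0, 0], "jaw": 7.6}
    - {"linear": [-2.0, 0, 0], "dr": [0, 0, 0], "jaw": 7.6}
    - {"linear": [-2.0, 0, 0], "dr": [0, 0, 0], "jaw": 7.6}
    - {"linear": [-1.5, 0, 0], "dr": [0, 0, 0], "jaw": 7.6}
    - {"linear": [0, 0, 0], "dr": [0, 0, 0], "jaw": 7.6}
    - {"linear": [0, 0, 0], "dr": [0, 0, 0], "jaw": 7.6}
    - {"linear": [0, 0, 0], "dr": [0, 0, 0], "jaw": 7.6}
    - {"linear": [0, 0, 0], "dr": [0, 0, 0], "jaw": 7.6}

```text
time: 26.6
eef_pos: [0.4462, 0.1702, 0.2104]
orientation: [0.0, 0.873, 0.487, 0.002]
ft_force: [0.3, -0.0, 0.4]
width: 0.889
```

```bash
python3 -c "
from h import *
rep()
c=cam('wrist');im=cams.snapshot('wrist');cv2.imwrite('pics/w13.png',im[:,:,::-1])
for d in cams.find_in('cap','wrist'):
  x,y,w,h=d['rect'];print(d['conf'],d['rect'],atz(c,(x+w/2,y+h/2),.030))
for d in cams.find_in('disc','wrist'):
  x,y,w,h=d['rect'];print(d['conf'],d['rect'],atz(c,(x+w/2,y+h/2),.006))
im=cams.snapshot('scene');cv2.imwrite('pics/s13.png',im[:,:,::-1])"
```

```text
tcp [0.4462 0.1702 0.2104] tool delta cm [-23.6   23.6    9.32]
yaw_y -31.72 tiltfix [ 0.0022 -0.0027  0.    ] q [1.830e-01 3.700e-02 1.824e+00 1.000e-03 1.277e+00 7.360e-01]
F tool [ 0.12  0.27 -0.39] M tool [ 0.     0.03  -0.064] w 0.8888 t 26.6
0.89 [338.0, 354.1, 26.4, 21.5] [ 0.39898177 -0.05766505  0.03      ]
0.82 [251.3, 79.2, 68.1, 63.3] [0.48539404 0.23214108 0.03      ]
0.18 [230.7, 55.1, 110.6, 112.7] [0.48562438 0.23137656 0.03      ]
0.2 [250.2, 79.7, 70.1, 61.8] [0.48535696 0.23210907 0.006     ]
```

View pics/w13.png

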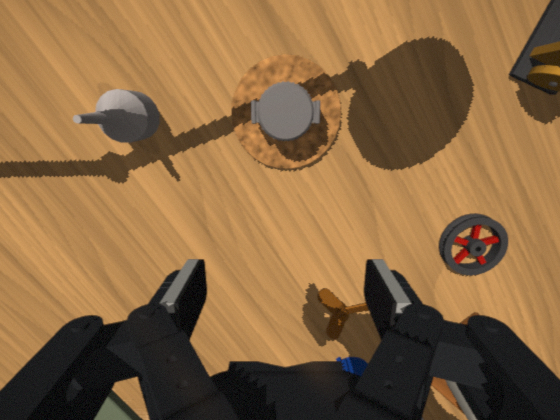

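View pics/s13.png

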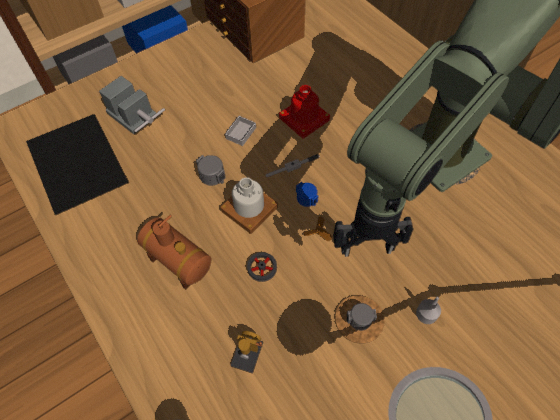

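The cap stands upright in the middle of the cork at (286,110) in the wrist view. The gripper is clear and everything else is in place, so I'm handing in.

```bash
python3 -c "
from rig import r
r.sign_off()"
```

```text
the job is handed in; nothing more can be done
```

The tub is open: the small grey cap stands top up near the middle of the cork disc, released and with the gripper clear. I handed the job in at about 27 s, and sign-off reports no verdict.

- **Turning:** I squeezed both tabs and turned the cap anticlockwise about 0.78 rad. There the moment jumped from about 0.03 to 0.13 N m, and I took that as the stop. That is slightly past the 0.1 N m at which to cease, with a noise of about 0.03 N m.
- **Lifting:** For the first millimetre the cap resisted with about 6 N. After that it came off freely, carrying only its own weight.
- **Setting down:** It touched the cork at about 7 N at the height I expected, and I let go once the load was relaxed.

**Last checks:** the wrist picture puts the cap at (0.4854, 0.2321), about 1 mm from the disc's centre at about (0.485, 0.232). In the scene picture the other objects look unmoved. The wrist force read about zero, so the arm was touching nothing. I checked the bystanders only by eye, and had no direct reading of the force between cap and neck. The wrist force in the readings taken while the cap was on the neck never passed about 7 N.

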